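# Hang the lift-off guard door on a load-port bay

### The arm

A 6-joint arm with a two-finger parallel gripper is mounted at the origin on the work surface. World frame = base frame: x ahead of the robot, y to its left, z up, the work surface at z = 0. Lengths are in mm, angles in rad, forces in N, time in s.
With the tool pointing down it reaches from about 300 to 750 mm from the base axis. Payload 8.5 kg.
Tool frame: the origin (TCP) lies at the very end of the fingers, on their centre line; the grasp point (between the pads) lies 19 mm behind it; z points along the fingers, y is the direction in which the jaws open and shut (so a half turn about z gives the same grasp; the last joint's range is limited). The gripper opens to 88 mm and grips with 3 to 60 N. Pads are 18 mm wide; open, the fingers measure 123 mm over their backs; the gripper's body (75 mm by 187 mm) begins 45 mm behind the grasp point.
Start: joints at [0.911, 0.381, 1.297, -0, 1.464, -0.215], TCP at [236.642, 496.469, 238.748] pointing down, gripper open.
Joint ranges: [-3.11, 3.11], [-0.89, 2.33], [0.22, 2.48], [-1.42, 4.56], [0.17, 2.85], [-2.88, 2.88]. Speed limits (rad/s): [2.39, 2.39, 3.14, 3.14, 3.14, 3.14].

### API

Orientations are given as a rotation vector (axis times angle).
In Python, from bench import robot, fingers, ik, eyes, status gives the robot as it stands. Calls block until the motion is done:
- robot.movep(position, orientation): joint-space move of the TCP to a pose.
- robot.servo_line(position, frame=None, vel=150): straight line of the TCP; frame=None keeps the orientation; vel is the mean speed in mm/s.
- robot.move_j(angles): joint-space move.
- fingers.open_jaws() and fingers.grab(): open the fingers fully, or close them until they stop; the grip force is fixed at half the most.
- robot.dwell(seconds).
- ik(position, orientation): joint angles nearest the present ones, or None.
- eyes.capture(name): name is "scene" or "top"; returns a dict with "frame" (400x640x3 uint8, red, green, blue), "fx", "fy", "cx", "cy" (pixels), "k1" (the pictures are not rectified: a ray, as slopes to the right and down, at radius r is drawn at 1 + k1 r^2 times it, then the intrinsics apply), "T" (4x4, takes a point from camera to world coordinates). Camera axes: x right, y down, z forward; pixel columns grow to the right and rows downward; lengths in mm; the calibration is good to about 2 mm. A picture is of the moment at which its call begins. There is no depth.
A pose or a line that the arm cannot do raises robot.Unreachable and nothing moves.
- robot.hand_in(): hands the job in, once; it reports no verdict.
Trained networks look in the newest picture that a camera, given by its name, has taken for a name from the list of things; names that differ only in an ending like _2 or _b are one class to them, and where a whole thing is asked for, a point or a joint stands for the part that bears it (a point fixed in the world has none). Each returns a list of dicts, best first, with "confidence" (0 to 1); they miss things now and then, are a little off and sometimes report something else, mostly with a low value. They report only what shows in the picture. A call takes as long as a camera call. They do not tell look-alikes from the thing itself.
- eyes.recognise(thing, camera): "rect" ([left, top, right, bottom] in pixels, round what is visible of it).
- eyes.silhouettes(thing, camera): "mask" (400x640 bool, what is visible of it) and "rect" ([left, top, right, bottom] in pixels, round what is visible of it).
Readings, each from a call of its own:
- status.read_time(): time.
- status.read_q(): joint angles.
- status.read_joint_vel(): joint speeds.
- status.read_joint_efforts(): joint torques, N m.
- status.read_eef_pos(): TCP position.
- status.read_ee_rot(): TCP orientation.
- status.read_contact_force(): force on the tool from outside, world axes, zero at the start.
- status.read_wrist_torque(): the same for the moment, N m.
- status.read_finger_gap(): finger opening in mm.
Only numpy, scipy, OpenCV 4.12 (cv2) and the standard library are available. Lean on these libraries where they do the work, as an engineer would, in place of code of your own. Each camera call takes 0.05 s, during which the arm holds its last target.

### The job

Take the orange guard door out of its rack by the blue tab and hang it, standing open, on the two brass pintles of the load-port bay so that both hinge sockets are fully home; the pintles are not exactly where the mark says, so feel for them gently and never force the door. Then swing the door shut against the stop post, under the keeper lip, let go, and leave everything else where it is.

Things in the scene. Friction and masses are not known exactly. Their poses are not given: they have to be found in the camera images.
- door: Lift-off guard door, loose, 0.26 to 0.44 kg: orange pane in an 8 mm thick aluminium frame, blue grip tab on top, two dark hinge sockets along one upright edge. Origin on the sockets' common axis at the lower socket's underside; x runs from the sockets to the free edge, y is the door's normal, z up along the sockets. Frame x = 14 to 110 mm, z = -12 to 115 mm.
- socket_top (a point): underside of the upper hinge socket, on the socket axis (door x = 0, y = 0, z = 90 mm). The sockets are 22 mm square dark blocks, 20 mm tall, at door z = 0 to 20 and 90 to 110 mm, each with an 11 mm hole right through along z (mouth chamfered 1 mm)
- door_tab (a point): centre of the door's blue grip tab (door x = 42, y = 0, z = 133 mm); the tab is 56 mm long along the door's x (x = 14 to 70 mm), 12 mm thick, 36 mm tall (z = 115 to 151 mm), with its foot on the frame's top; the centre of mass lies near door x = 48 mm. Gripped nearer the sockets, the door twists less in the grip when a socket touches
- door_edge (a point): the door's free edge, at door x = 110, y = 0, z = 0 mm
- rack: grey fixed stand, 150 x 110 mm, in which the door starts upright: an 11 mm wide slot along the rack's x between two walls 40 mm tall (z = 20 to 60 mm), slot floor at z = 20 mm. The door's sockets are towards the rack's +x, its free edge towards -x. Open above: the door lifts straight out. Origin at the centre of its underside.
- bay: white fixed load-port bay, 260 x 240 mm, deck at z = 30 mm, doorway on its front (-x) side. Origin at the centre of its underside; x into the bay, away from the doorway; y along the doorway; z up. Aluminium hinge post at the +y end of the doorway, stop post with a black keeper lip at the other end. The hung door swings freely and stays where it is left.
- hinge_mark (a point): nominal hinge axis (bay x = -100, y = 65, z = 50 mm). The hinge post is clamped on a slotted foot: the real pintle axis stands up to 6 mm off this mark along bay x and up to 10 mm along bay y, differently every time; it does not give under ordinary forces. This height is the top of the lower arm: fully home, the door's origin is level with it
- pintle_top (a point): nominal top of the upper pintle (bay x = -100, y = 65, z = 156 mm). Two brass pintles, 8 mm in diameter, 16 mm tall, the top 3 mm tapering to 6 mm across, one right above the other: tops at bay z = 66 and 156 mm. Each stands on the end of an arm of the post
- upper_arm (a point): nominal top of the upper arm (bay x = -100, y = 65, z = 140 mm). Two dark arms, 16 mm wide, 12 mm thick, reach from the post (which stands 20 to 40 mm behind the axis, to bay +x) to the pintles, tops at bay z = 50 and 140 mm. The lower socket must come in between the arms from the front (bay -x), above its pintle, and then be lowered
- latch (a point): where the free edge of the shut door belongs, give or take the post's offset: bay x = -100, y = -45, z = 50 mm. Seen from the hinge, the shut door points along bay -y and the fully open door along bay -x. The stop post stands behind the shut door, its face at bay x = -94 mm, y = -64 to -26 mm
- lip (a point): middle of the black keeper lip's underside, on top of the stop post: bay x = -93, y = -45, z = 173 mm; the lip covers x = -110 to -76, y = -64 to -26, z = 173 to 181 mm and reaches over the top corner (z = 165 mm) of the hung, shut door. So the door can be put on the pintles only while it stands open
- cassette: black slotted wafer cassette, 100 x 104 x 85 mm, loose on the bay's deck behind the doorway; origin at the centre of its underside
- white_cassette: white slotted wafer cassette, 100 x 104 x 85 mm, loose on the bench; origin at the centre of its underside
- bottle: white bottle with blue cap, 60 mm across, 170 mm tall, standing loose; origin at the centre of its underside
- driver: screwdriver lying loose on the bench; origin at its underside
- jar: clear closed jar, 70 mm across, 60 mm tall, loose; origin at the centre of its underside
- tray: black open tray, 120 x 90 x 35 mm, loose; origin at the centre of its underside
- wafer_box: blue flat box, 110 x 110 x 30 mm, loose; origin at the centre of its underside
Not all that is in view belongs to the job. What is shaped like the rack but purple is not meant.

How it is judged (in metres and radians):
On the way, in this order (a step that is already met when the one before it is completed fails the run):
1. the door is lifted clear of its rack (z of door in the frame of rack above 0.085 m), for 0.1 s.
2. the door is fully home on both pintles while standing open (free edge more than 60 mm from its shut place) (z of door in the frame of bay between 0.047 and 0.0535 m and horizontal distance between door and hinge_mark below 0.0145 m and angle between door's own z axis and vertical below 0.08 rad and distance between door_edge and latch above 0.06 m), for 0.2 s.
At the end, for the whole second after the job is handed in: The door hangs upright (within 0.08 rad) and fully home on both pintles (origin at bay z = 47 to 53.5 mm, within 14.5 mm of the hinge mark seen from above), swung shut (free edge less than 10 mm out of the doorway: bay x above -110 mm, y below -20 mm), released, at rest (z of door in the frame of bay between 0.047 and 0.0535 m and horizontal distance between door and hinge_mark below 0.0145 m and angle between door's own z axis and vertical below 0.08 rad and x of door_edge in the frame of bay above -0.11 m and y of door_edge in the frame of bay below -0.02 m and linear speed of door below 0.02 m/s); the robot touches nothing.
It fails at once if the door presses on the bay (pintles, arms, posts, lip) with more than 25 N (contact force between door and bay above 25 N).
It fails at once if the robot pushes on the bay with more than 15 N (contact force between any of the fingers, the arm and bay above 15 N).
It fails at once if a bystander is moved by more than 20 mm (distance of any of cassette, white_cassette, bottle, driver, jar, tray, wafer_box from where it was at the start of the episode above 0.02 m).
It also fails if it takes over 72 s, if anything falls off the work surface, if the arm or the gripper's body presses on something with over 40 N, if the wrist force passes 120 N, or if a joint passes its speed limit or range.

## Working session

There is one attempt and no reset: what is moved stays moved. The work goes in short steps, each a Python script; the robot and the scene stay as the last script left them, time stands still between calls to the robot, and variables do not carry over. Pictures are saved under pics/ and viewed, and the job is handed in when it is done.

```bash
ls; mkdir -p pics
python3 - <<'E'
from bench import robot, fingers, ik, eyes, status
import cv2,numpy as np
for n in("scene","top"):
    c=eyes.capture(n); cv2.imwrite(f"pics/{n}0.png",c["frame"][:,:,::-1])
    print(n,c["fx"],c["fy"],c["cx"],c["cy"],c["k1"]);print(np.round(c["T"],4).tolist())
print(status.read_time(),status.read_ee_rot(),status.read_eef_pos(),status.read_contact_force())
E
```

```text
pics
scene 389.91355816928115 389.91355816928115 311.09260322455515 197.88390770541616 -0.012502899558153504
[[0.2229, 0.6708, -0.7074, 1545.8965], [0.9747, -0.1399, 0.1744, -266.2814], [0.018, -0.7283, -0.685, 1085.005], [0.0, 0.0, 0.0, 1.0]]
top 464.8285005668743 464.8285005668743 325.10675539993827 198.36757737851346 -0.0027544373473721443
[[-0.0015, -0.9912, 0.1323, 360.0685], [-1.0, 0.0016, 0.0011, -12.5434], [-0.0013, -0.1323, -0.9912, 1625.9299], [0.0, 0.0, 0.0, 1.0]]
0.1 [-6.92791547e-01 -3.06370654e+00  1.81706150e-03] [236.49952806 496.28078786 238.22708203] [ 0.80325629  0.76790783 -1.07919623]
```

View pics/scene0.png

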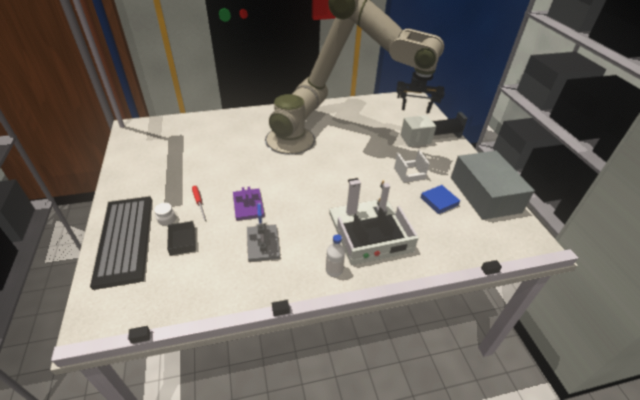

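View pics/top0.png

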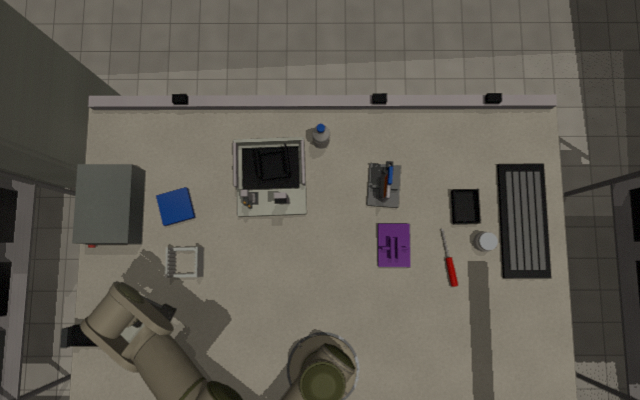

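Run:
```python
import cv2
t=cv2.imread("pics/top0.png");s=cv2.imread("pics/scene0.png")
a=cv2.resize(t[125:225,225:345],None,fx=6,fy=6,interpolation=cv2.INTER_CUBIC);cv2.imwrite("pics/tb.png",a)
a=cv2.resize(t[140:280,350:420],None,fx=4,fy=4,interpolation=cv2.INTER_CUBIC);cv2.imwrite("pics/tr.png",a)
a=cv2.resize(s[165:285,230:430],None,fx=4,fy=4,interpolation=cv2.INTER_CUBIC);cv2.imwrite("pics/sb.png",a)
```

```text
(no output)
```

View pics/tb.png

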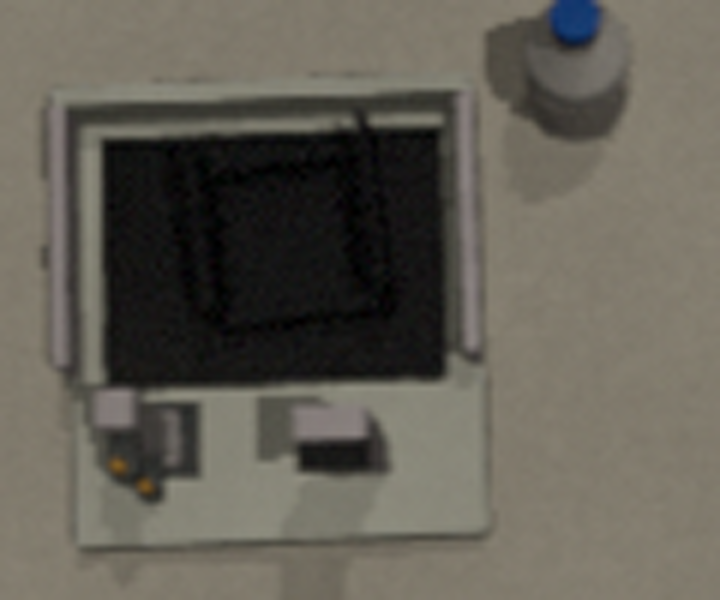

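View pics/tr.png

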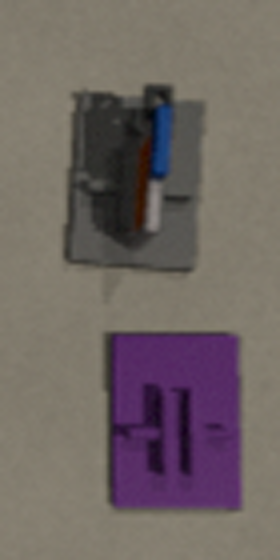

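View pics/sb.png

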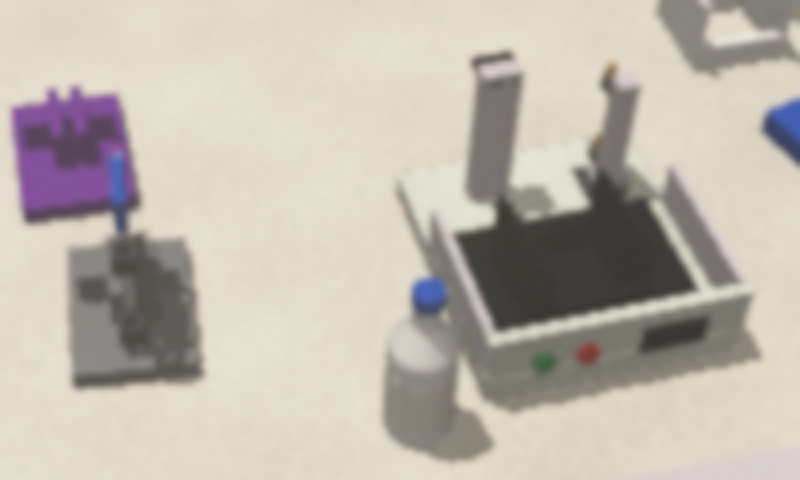

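```bash
cat > h.py <<'E'
import numpy as np,cv2
from bench import robot, fingers, ik, eyes, status
def proj(c,P):
    P=np.atleast_2d(P).astype(float);T=np.array(c["T"]);p=(P-T[:3,3])@T[:3,:3]
    s=p[:,:2]/p[:,2:];r2=(s**2).sum(1,keepdims=True);s=s*(1+c["k1"]*r2)
    return s*[c["fx"],c["fy"]]+[c["cx"],c["cy"]]
def ray(c,uv):
    s0=(np.array(uv,float)-[c["cx"],c["cy"]])/[c["fx"],c["fy"]];s=s0.copy()
    for _ in range(5): s=s0/(1+c["k1"]*(s@s))
    T=np.array(c["T"]);d=T[:3,:3]@[s[0],s[1],1];return T[:3,3],d
def atz(c,uv,z):
    o,d=ray(c,uv);return o+d*(z-o[2])/d[2]
E
python3 - <<'E'
from h import *
C={n:eyes.capture(n) for n in("scene","top")}
import pickle;pickle.dump(C,open("c0.pkl","wb"))
for n in C:
    im=C[n]["frame"].astype(int);R,G,B=im[...,0],im[...,1],im[...,2]
    m=((R-B>50)&(R-G>15)&(G-B>20)).astype(np.uint8)
    k,l,st,ce=cv2.connectedComponentsWithStats(m)
    for i in range(1,k):
        if 3<=st[i,4]<400: print(n,st[i],ce[i])
c=C["top"]
for z in(0,30):
  for p in[(78,548),(490,535),(45,95),(475,85)]:
    print(z,p,np.round(atz(c,(np.array(p)+.5)/6-.5+[225,125],z)))
for th in["bay","rack","door","door_tab"]:
  for n in C:
    print(th,n,[(r["confidence"],r["rect"]) for r in eyes.silhouettes(th,n)])
E
```

```text
scene [351  26  11  70 316] [355.57594937  60.18037975]
top [243 202   3   2   4] [244.   202.25]
top [248 205   2   2   4] [248.5 205.5]
0 (78, 548) [515. 297.   0.]
0 (490, 535) [523.  56.   0.]
0 (45, 95) [788. 323.   0.]
0 (475, 85) [793.  66.   0.]
30 (78, 548) [513. 291.  30.]
30 (490, 535) [520.  54.  30.]
30 (45, 95) [780. 317.  30.]
30 (475, 85) [785.  64.  30.]
bay scene [(0.97, [331.1, 176.6, 416.0, 265.0])]
bay top [(0.97, [233.0, 138.5, 307.4, 217.9])]
rack scene [(0.97, [247.6, 223.1, 279.9, 259.4]), (0.95, [229.8, 187.1, 265.4, 222.8])]
rack top [(0.83, [367.2, 162.1, 402.2, 208.6]), (0.81, [380.7, 223.4, 413.7, 264.6]), (0.4, [385.5, 162.3, 392.7, 197.5])]
door scene [(0.56, [258.3, 202.2, 267.1, 252.2])]
door top [(0.82, [384.3, 161.5, 395.7, 198.2]), (0.35, [167.0, 244.4, 202.9, 277.0])]
door_tab scene [(0.79, [260.1, 204.6, 266.4, 250.0])]
door_tab top [(0.8, [382.1, 161.8, 395.1, 199.3])]
```

```bash
cat > fit.py <<'E'
from h import *
import pickle
from scipy.optimize import minimize,least_squares
C=pickle.load(open("c0.pkl","rb"))
# blue tab masks
box={"top":(378,155,400,205),"scene":(250,198,275,240)}
M={}
for n in C:
    im=C[n]["frame"].astype(int);R,G,B=im[...,0],im[...,1],im[...,2]
    m=((B-R>35)&(B-G>20));x0,y0,x1,y1=box[n];k=np.zeros_like(m);k[y0:y1,x0:x1]=m[y0:y1,x0:x1];M[n]=k
    ys,xs=np.nonzero(k);print(n,k.sum(),xs.mean(),ys.mean(),xs.min(),xs.max(),ys.min(),ys.max())
S=8
def soft(n,p,z0=32):
    x,y,a=p;c,s=np.cos(a),np.sin(a);P=[]
    for dx in(-28,28):
        for dy in(-6,6):
            for dz in(115,151): P.append([x+c*dx-s*dy,y+s*dx+c*dy,z0+dz])
    x0,y0,x1,y1=box[n]
    q=proj(C[n],P);h=cv2.convexHull(((q+.5-[x0,y0])*S).astype(np.float32)).astype(np.int32)
    im=np.zeros(((y1-y0)*S,(x1-x0)*S),np.uint8);cv2.fillConvexPoly(im,h,255)
    return cv2.resize(im,(x1-x0,y1-y0),interpolation=cv2.INTER_AREA)/255.
def cost(p):
    t=0
    for n in C:
        x0,y0,x1,y1=box[n];t+=((soft(n,p)-M[n][y0:y1,x0:x1])**2).sum()
    return t
o=atz(C["top"],(390,180),165);print(o)
best=None
for a in np.radians([-8,-3,3,8]):
    r=minimize(cost,[o[0],o[1],a],method="Nelder-Mead",options=dict(initial_simplex=np.array([[o[0],o[1],a],[o[0]+10,o[1],a],[o[0],o[1]+8,a],[o[0],o[1],a+.1]])))
    print(r.x,r.fun)
E
python3 fit.py
python3 - <<'E'
from h import *
import pickle
C=pickle.load(open("c0.pkl","rb"))
c=C["top"]
print(atz(c,(244,202.25),152),atz(c,(248.5,205.5),62),atz(c,(248.5,205.5),66))
def boxw(im,c,k,T,lo,hi,col):
    x,y,a=T;ca,sa=np.cos(a),np.sin(a)
    P=np.array([[X,Y,Z] for X in(lo[0],hi[0]) for Y in (lo[1],hi[1]) for Z in(lo[2],hi[2])],float)
    W=np.c_[x+ca*P[:,0]-sa*P[:,1],y+sa*P[:,0]+ca*P[:,1],P[:,2]]
    q=proj(c,W)
    for i in range(8):
        for b in(1,2,4):
            if not i&b: cv2.line(im,*[tuple(int(v) for v in ((q[j]-k[:2]+.5)*k[2])) for j in(i,i|b)],col,1)
bay=(648,179,.03)
for n,k,sz in(("top",(225,125,6),(120,100)),("scene",(325,165,7),(100,85))):
    im=C[n]["frame"][k[1]:k[1]+sz[1],k[0]:k[0]+sz[0],::-1];im=cv2.resize(im,None,fx=k[2],fy=k[2],interpolation=cv2.INTER_CUBIC)
    boxw(im,C[n],k,bay,(-130,-120,0),(130,120,30),(0,255,0))
    boxw(im,C[n],k,bay,(-110,-64,173),(-76,-26,181),(0,0,255))
    boxw(im,C[n],k,bay,(-104,61,50),(-96,69,66),(255,0,255))
    boxw(im,C[n],k,bay,(-104,61,140),(-96,69,156),(255,0,255))
    cv2.imwrite(f"pics/ov_{n}.png",im)
E
```

```text
scene 61 258.9016393442623 209.672131147541 257 261 203 216
top 74 390.0945945945946 174.83783783783784 388 392 166 183
[ 613.81114593 -217.83767424  165.        ]
[ 6.28071446e+02 -2.16522612e+02 -1.33340300e-01] 45.71918492887351
[ 6.27590533e+02 -2.16628056e+02 -1.34695605e-01] 46.276309111880046
[ 6.29719174e+02 -2.17242256e+02 -1.00466817e-01] 48.1281045751634
[ 6.28422045e+02 -2.16626025e+02 -1.16494621e-01] 46.258931180315265
[544.72678823 248.36718245 152.        ] [544.87951392 248.80482791  62.        ] [544.40683025 248.1363882   66.        ]
```

Run:
```python
import cv2,numpy as np
a=cv2.imread("pics/ov_top.png");b=cv2.imread("pics/ov_scene.png");print(a.shape,b.shape)
```

```text
(600, 720, 3) (595, 700, 3)
```

View pics/ov_top.png

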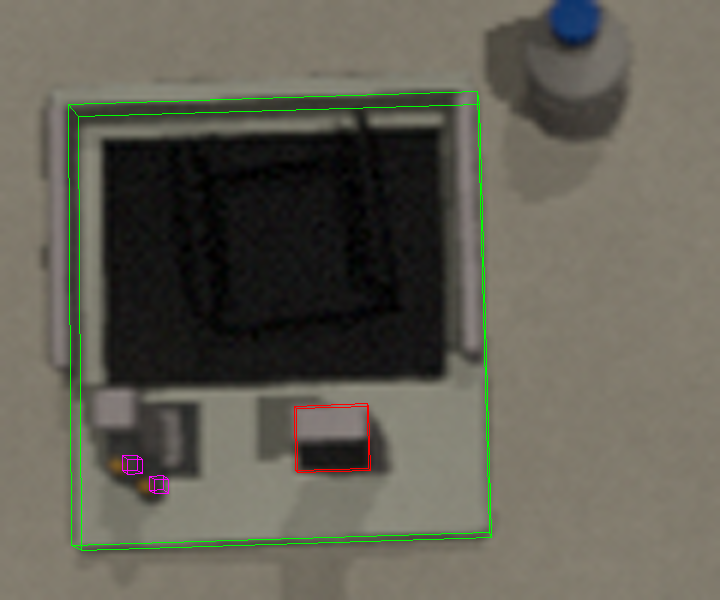

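View pics/ov_scene.png

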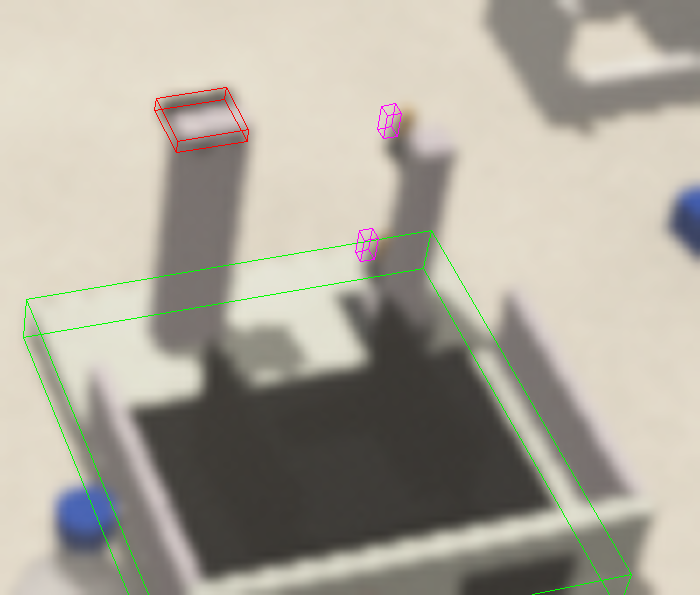

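```bash
cat > ovr.py <<'E'
from h import *
import pickle,sys
C=pickle.load(open("c0.pkl","rb"))
def boxw(im,c,k,T,lo,hi,col):
    x,y,a=T;ca,sa=np.cos(a),np.sin(a)
    P=np.array([[X,Y,Z] for X in(lo[0],hi[0]) for Y in (lo[1],hi[1]) for Z in(lo[2],hi[2])],float)
    W=np.c_[x+ca*P[:,0]-sa*P[:,1],y+sa*P[:,0]+ca*P[:,1],P[:,2]]
    q=proj(c,W)
    for i in range(8):
        for b in(1,2,4):
            if not i&b: cv2.line(im,*[tuple(int(v) for v in ((q[j]-k[:2]+.5)*k[2])) for j in(i,i|b)],col,1)
rx,ry,a,tx,ty,ta=map(float,sys.argv[1:7])
o=[]
for n,k,sz in(("top",(360,150,9),(50,66)),("scene",(240,195,9),(50,66))):
    im=C[n]["frame"][k[1]:k[1]+sz[1],k[0]:k[0]+sz[0],::-1];im=cv2.resize(im,None,fx=k[2],fy=k[2],interpolation=cv2.INTER_CUBIC)
    im=cv2.convertScaleAbs(im,alpha=1.3)
    if len(sys.argv)<8:
        boxw(im,C[n],k,(rx,ry,a),(-75,-55,0),(75,55,20),(0,255,0))
        t=(tx,ty,ta+np.pi)
        boxw(im,C[n],k,t,(-28,-6,147),(28,6,183),(0,255,255))
        boxw(im,C[n],k,t,(-42-11,-11,122),(-42+11,11,142),(0,0,255))
        boxw(im,C[n],k,t,(-28,-4,20),(68,4,147),(255,0,255))
    o.append(im)
cv2.imwrite("pics/ovr.png" if len(sys.argv)<8 else "pics/ovraw.png",np.hstack(o)[:600])
E
python3 ovr.py 598 -217 -.065 628 -216.8 -.065;python3 ovr.py 598 -217 -.065 628 -216.8 -.065 1
```

```text
(no output)
```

View pics/ovr.png

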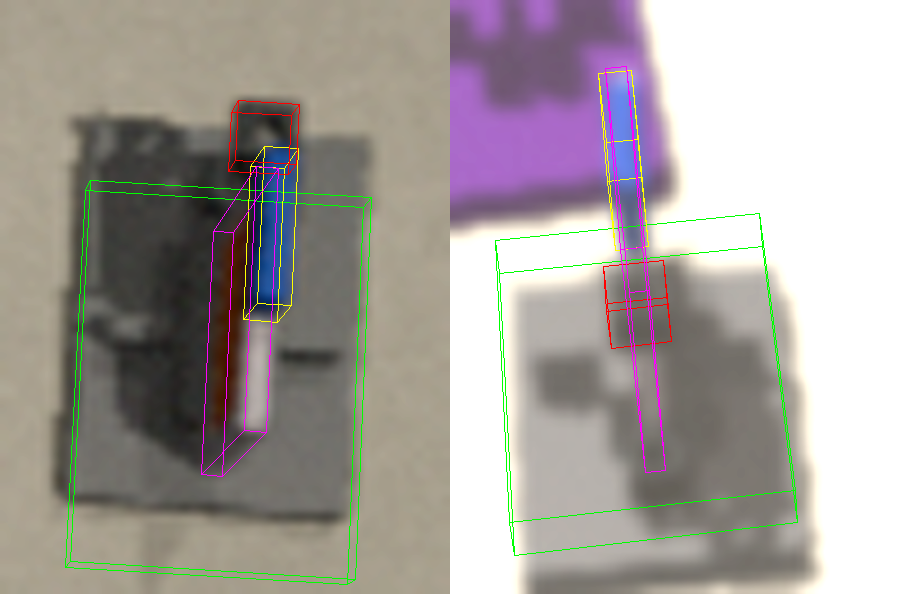

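View pics/ovraw.png

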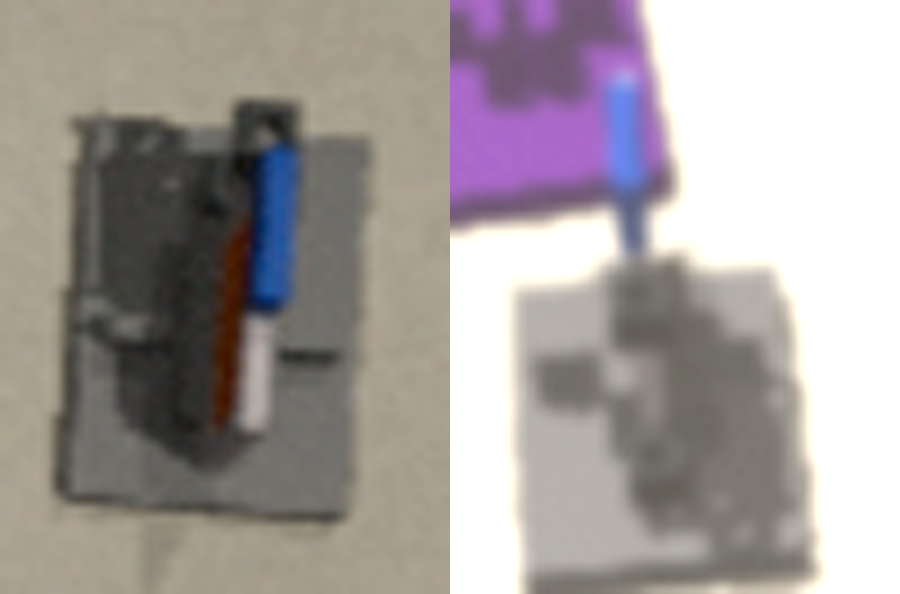

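```bash
cat >> h.py <<'E'
from scipy.spatial.transform import Rotation as Ro
def down(a):
    c,s=np.cos(a),np.sin(a)
    return Ro.from_matrix(np.array([[-c,-s,0],[-s,c,0],[0,0,-1]])).as_rotvec()
def st():
    print("t",round(float(status.read_time()),2),"p",np.round(status.read_eef_pos(),1),"F",np.round(status.read_contact_force(),2),"M",np.round(status.read_wrist_torque(),2),"gap",round(float(status.read_finger_gap()),1))
def snap(tag):
    for n in("scene","top"):
        c=eyes.capture(n); cv2.imwrite(f"pics/{n}_{tag}.png",c["frame"][:,:,::-1])
E
python3 - <<'E'
from h import *
a=-.067
print(ik([643,-217.8,300],down(a)),ik([518,248,168],down(.03)),ik([473,0,250],down(0)))
robot.movep([643,-217.8,230],down(a));st()
robot.servo_line([643,-217.8,150],vel=100);st();snap("g0")
E
python3 - <<'E'
import cv2,numpy as np
t=cv2.imread("pics/top_g0.png")[140:240,340:440];s=cv2.imread("pics/scene_g0.png")[150:275,200:325]
cv2.imwrite("pics/g0.png",np.hstack([cv2.resize(t,(400,400)),cv2.resize(s,(400,400))]))
E
```

```text
[-0.50054864  0.60109462  0.74701308  0.          1.79348495 -2.00434497] [ 0.24046583  0.48132091  1.34430296  0.          1.31596879 -1.3603305 ] [-0.25104298  0.23632061  1.47824437  0.          1.42702767 -1.8218393 ]
t 3.49 p [ 643.2 -217.   230.2] F [-0.28 -0.12  0.4 ] M [ 0.06 -0.   -0.02] gap 88.2
t 4.44 p [ 643.3 -218.   150.8] F [-0.35  0.73  0.63] M [0.03 0.02 0.04] gap 88.3
```

View pics/g0.png

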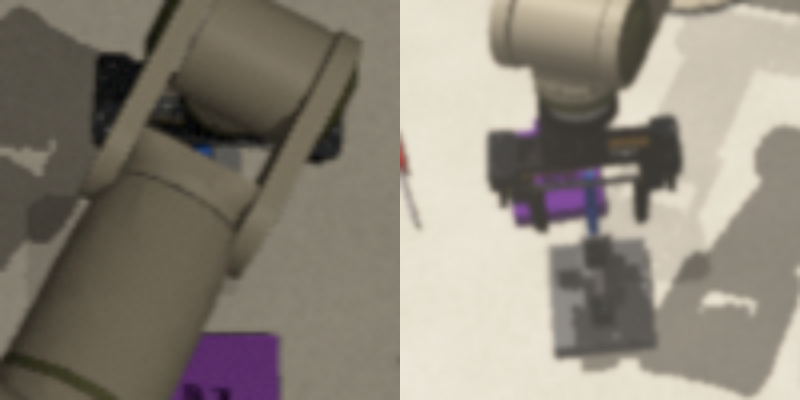

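The fingers straddle the blue tab (scene crop at about (590,185)). I'll grip and lift.

```bash
python3 - <<'E'
from h import *
fingers.grab();st()
p=np.array(status.read_eef_pos())
robot.servo_line([643,-217.8,180],vel=40);st()
robot.servo_line([643,-217.8,275],vel=100);st()
snap("l0")
E
python3 - <<'E'
import cv2,numpy as np
t=cv2.imread("pics/top_l0.png")[120:240,340:460];s=cv2.imread("pics/scene_l0.png")[120:245,190:315]
cv2.imwrite("pics/l0.png",np.hstack([cv2.resize(t,(400,400)),cv2.resize(s,(400,400))]))
E
```

```text
t 5.67 p [ 643.  -217.7  150. ] F [0.16 0.87 0.23] M [ 0.11  0.04 -0.  ] gap 11.5
t 6.58 p [ 642.9 -217.7  179.7] F [-0.48 -0.29 -3.62] M [ 0.02 -0.1  -0.03] gap 11.8
t 7.67 p [ 642.8 -217.7  274.2] F [ 0.51 -0.88 -3.43] M [ 0.   -0.08  0.  ] gap 11.8
```

View pics/l0.png

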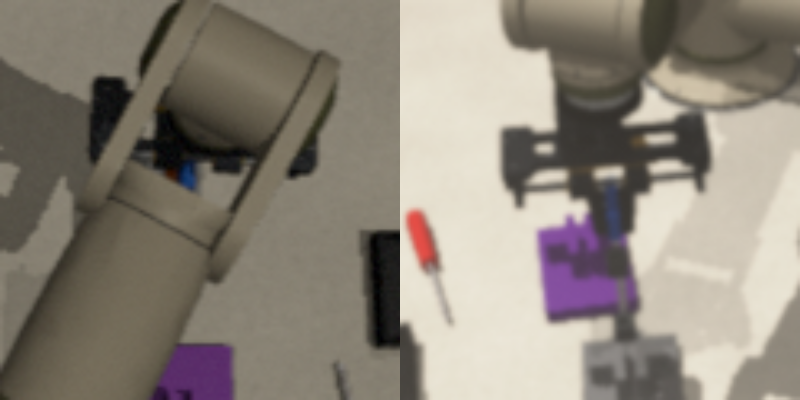

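```bash
python3 - <<'E'
from h import *
robot.servo_line([470,-217.8,300],vel=200)
robot.servo_line([470,248.4-.8,300],down(.03),vel=250);st()
robot.servo_line([470,247.6,175],vel=120);st();robot.dwell(.3);st()
print(Ro.from_rotvec(status.read_ee_rot()).as_matrix().round(3))
snap("b0")
E
python3 - <<'E'
import cv2,numpy as np
t=cv2.imread("pics/top_b0.png")[130:250,200:320];s=cv2.imread("pics/scene_b0.png")[100:225,310:435]
cv2.imwrite("pics/b0.png",np.hstack([cv2.resize(t,(400,400)),cv2.resize(s,(400,400))]))
E
```

```text
t 10.81 p [470.1 246.9 300. ] F [ 0.18  0.22 -2.72] M [-0.02  0.03 -0.01] gap 11.7
t 12.0 p [470.3 247.7 175.7] F [-0.24 -0.11 -2.65] M [ 0.02 -0.08  0.  ] gap 11.7
t 12.3 p [470.1 247.6 175.3] F [ 0.47 -0.34 -2.37] M [ 0.01 -0.06 -0.01] gap 12.1
[[-1.    -0.03   0.001]
 [-0.03   1.     0.   ]
 [-0.001  0.    -1.   ]]
```

View pics/b0.png

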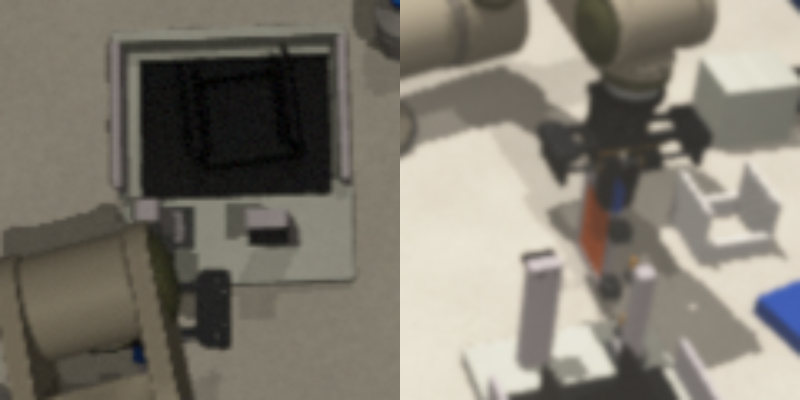

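```bash
cat >> h.py <<'E'
def F(n=3):
    return np.mean([np.array(status.read_contact_force()) for _ in range(n)],0)
def probe(start,d,maxd,step=1.0,vel=15,thr=2.5,base=None):
    start=np.array(start,float);d=np.array(d,float)
    robot.servo_line(list(start),vel=60);robot.dwell(.15)
    f0=np.mean([F(),F()],0) if base is None else base
    s=0;log=[]
    while s<maxd:
        s+=step;robot.servo_line(list(start+d*s),vel=vel)
        f=F()-f0;log.append(round(float(f@d),1))
        if f@d<-thr:
            robot.dwell(.05);f=F()-f0
            if f@d<-thr*.8:
                p=np.array(status.read_eef_pos());print("HIT s",s,"cmd",start+d*s,"act",p.round(2),"f",f.round(2),log[-6:]);return start+d*s,f
    print("no hit",log[-8:]);return None,None
E
python3 - <<'E'
from h import *
t0=status.read_time();a=[np.array(status.read_contact_force()) for _ in range(4)];print(np.round(a,2),status.read_time()-t0)
robot.servo_line([488,247.6,175],vel=60)
r,f=probe([492,247.6,175],[1,0,0],24)
if r is not None: robot.servo_line([r[0]-4,247.6,175],vel=40)
st()
E
```

```text
[[ 0.91  0.54 -3.14]
 [ 0.91  0.54 -3.14]
 [ 0.91  0.54 -3.14]
 [ 0.91  0.54 -3.14]] 0.0
HIT s 12.0 cmd [504.  247.6 175. ] act [503.58 247.62 174.93] f [-5.47  0.78  2.79] [-1.5, -0.8, -0.7, -1.4, -1.4, -4.4]
t 16.55 p [500.2 247.6 175.1] F [ 0.2   0.07 -2.78] M [ 0.04 -0.07  0.01] gap 11.8
```

Run:
```python
from h import *
robot.servo_line([496,225,175],vel=80)
r,f=probe([496,225,175],[1,0,0],22,step=5.5,vel=40,thr=3)
if r is None:
    r,f=probe([518,225,175],[0,1,0],16)
    if r is not None: robot.servo_line([518,r[1]-3,175],vel=40)
st()
```

```text
no hit [-0.9, 0.2, -0.8, -1.1]
HIT s 10.0 cmd [518. 235. 175.] act [517.99 234.67 175.04] f [-0.53 -5.5   2.24] [0.4, 0.2, -0.6, 0.6, -0.3, -4.5]
t 21.75 p [518.  232.2 175. ] F [-0.24  0.79 -3.13] M [ 0.   -0.09 -0.01] gap 11.7
```

Run:
```python
from h import *
robot.servo_line([518.,231,192],vel=60)
robot.servo_line([518.3,249.3,192],vel=60)
r,f=probe([518.3,249.3,188],[0,0,-1],24,vel=15,thr=2.5)
st()
```

```text
HIT s 21.0 cmd [518.3 249.3 167. ] act [518.31 249.4  167.8 ] f [-2.86  0.08  9.2 ] [0.5, -0.3, -1.0, 0.2, 0.3, -9.0]
t 28.34 p [518.3 249.4 167.8] F [-3.38 -0.3   6.29] M [-0.08  0.49 -0.05] gap 11.7
```

```bash
python3 - <<'E'
from h import *
robot.servo_line([518.3,249.3,168.0],vel=15);robot.dwell(.3);st()
fingers.open_jaws();robot.dwell(.2);st()
robot.servo_line([518.3,249.3,260],vel=120);snap("h0");st()
robot.servo_line([430,200,260],vel=200);snap("h1")
E
python3 - <<'E'
import cv2,numpy as np
t=cv2.imread("pics/top_h1.png")[150:250,210:310];s=cv2.imread("pics/scene_h1.png")[140:240,325:425]
cv2.imwrite("pics/h1.png",np.hstack([cv2.resize(t,(400,400)),cv2.resize(s,(400,400))]))
E
```

```text
t 28.89 p [518.3 249.3 167.9] F [ 0.03 -0.37 -1.01] M [ 0.07 -0.02 -0.  ] gap 11.4
t 30.27 p [518.3 249.3 168. ] F [-0.27  0.22  0.9 ] M [ 0.02 -0.04  0.06] gap 88.1
t 31.29 p [518.1 249.2 259.1] F [-0.45  0.78 -0.42] M [0.03 0.02 0.01] gap 88.4
```

View pics/h1.png

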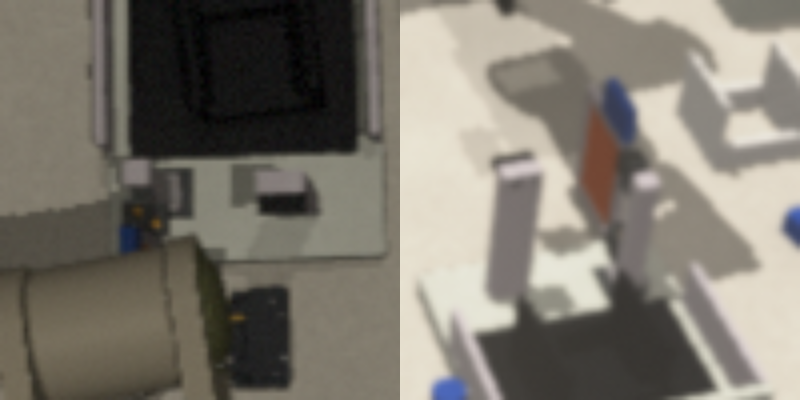

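Seen from above, both brass pins sit inside the socket holes (top crop about (138–155, 205–220)), and the door stands open and upright. Next I'll push it shut with closed fingers on the outer face of the tab.

```bash
cat > swing.py <<'E'
from h import *
A=np.array([545.2,250.1])
def pose(deg,d,z=173,r=50):
    th=np.radians(deg);an=np.pi+.03+th;u=np.array([np.cos(an),np.sin(an)]);n=np.array([u[1],-u[0]])
    p=A+r*u+d*n;return [p[0],p[1],z],down(.03+th)
E
python3 - <<'E'
from swing import *
for dg in(0,30,60,90,95):
    p,o=pose(dg,25);print(dg,np.round(p,1),np.round(ik(p,o),2))
fingers.grab()
p,o=pose(0,50,260);robot.movep(p,o);st();print(np.round(status.read_q(),2))
E
```

```text
0 [494.5 273.6 173. ] [ 0.3   0.46  1.36  0.    1.32 -1.3 ]
30 [489.5 245.1 173. ] [ 0.25  0.43  1.41 -0.    1.29 -1.88]
60 [499.5 217.9 173. ] [ 0.19  0.43  1.42 -0.    1.29 -2.45]Traceback (most recent call last):
  File "<stdin>", line 3, in <module>
    return _wrapfunc(a, 'round', decimals=decimals, out=out)
    return _wrapit(obj, method, *args, **kwds)
    result = getattr(arr, method)(*args, **kwds)
TypeError: unsupported operand type(s) for *: 'NoneType' and 'float'
```

```bash
sed -i 's/down(.03+th)/down(.03+th+np.pi)/' swing.py
python3 - <<'E'
from swing import *
for dg in(0,30,60,90,95):
    p,o=pose(dg,25);q=ik(p,o);print(dg,np.round(p,1),None if q is None else np.round(q,2))
fingers.grab()
p,o=pose(0,50,260);robot.movep(p,o);st();print(np.round(status.read_q(),2))
E
```

```text
0 [494.5 273.6 173. ] [ 0.3   0.46  1.36 -0.    1.32  1.84]
30 [489.5 245.1 173. ] [ 0.25  0.43  1.41 -0.    1.29  1.27]
60 [499.5 217.9 173. ] [ 0.19  0.43  1.42 -0.    1.29  0.69]
90 [521.7 199.4 173. ] [ 0.15  0.45  1.38 -0.    1.31  0.12]
95 [526.2 197.5 173. ] [ 0.15  0.46  1.37 -0.    1.31  0.03]
t 36.12 p [493.7 298.5 260. ] F [ 0.19  0.22 -0.13] M [-0.01  0.15  0.01] gap 0.5
[ 0.34  0.42  1.18 -0.    1.55  1.88]
```

```bash
python3 - <<'E'
from swing import *
p,o=pose(0,50,173);robot.servo_line(p,vel=120)
robot.dwell(.1);f0=F();L=[]
p,o=pose(0,25);robot.servo_line(p,o,vel=60)
for dg in np.arange(4,81,4):
    p,o=pose(dg,24);robot.servo_line(p,o,vel=45)
    f=F()-f0;L.append((int(dg),np.round(f,1).tolist()))
    if np.linalg.norm(f)>6: print("stop");break
print(L);st();snap("s0")
E
python3 - <<'E'
import cv2,numpy as np
t=cv2.imread("pics/top_s0.png")[150:250,210:310];s=cv2.imread("pics/scene_s0.png")[130:230,325:425]
cv2.imwrite("pics/s0.png",np.hstack([cv2.resize(t,(400,400)),cv2.resize(s,(400,400))]))
E
```

```text
[(4, [0.0, 0.8, -1.3]), (8, [-1.0, 0.1, -0.5]), (12, [-1.0, 1.0, -1.5]), (16, [-0.1, 0.6, -1.3]), (20, [-0.1, 0.2, -1.2]), (24, [-0.4, 0.7, -0.6]), (28, [0.1, -0.4, -0.5]), (32, [-0.9, 0.5, -1.1]), (36, [-0.9, 0.0, -2.0]), (40, [0.4, 0.6, -1.3]), (44, [-0.2, -0.6, -0.2]), (48, [0.4, 0.5, -0.9]), (52, [0.5, 1.3, -1.5]), (56, [-0.0, -0.4, -1.6]), (60, [-0.0, 0.3, -1.8]), (64, [-0.3, 1.1, -0.7]), (68, [0.5, 0.4, -0.4]), (72, [-0.4, 0.1, -0.5]), (76, [-0.1, -0.2, -0.9]), (80, [-0.5, 0.4, -1.6])]
t 42.67 p [514.2 204.2 173. ] F [-0.34 -0.02 -0.36] M [-0.04  0.11  0.02] gap 0.3
```

View pics/s0.png

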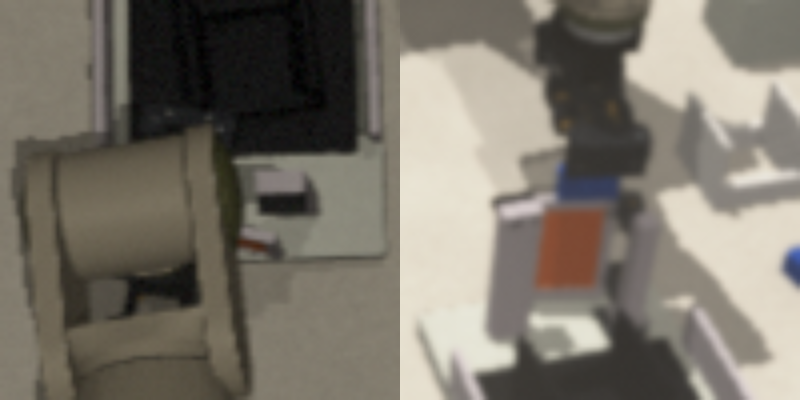

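```bash
python3 - <<'E'
from swing import *
robot.dwell(.1);f0=np.mean([F()],0);L=[]
for dg in np.arange(81,97,1):
    p,o=pose(dg,24);robot.servo_line(p,o,vel=25)
    f=F()-f0;L.append((int(dg),np.round(f,1).tolist()))
    if f[0]<-2.5:
        robot.dwell(.05);f=F()-f0
        if f[0]<-2: print("stop",f);break
print(L);st()
p,o=pose(dg-2,40);robot.servo_line(p,vel=40)
p[2]=280;robot.servo_line(p,vel=120)
robot.servo_line([400,150,300],vel=200);st();snap("e0")
E
python3 - <<'E'
import cv2,numpy as np
t=cv2.imread("pics/top_e0.png")[150:250,210:310];s=cv2.imread("pics/scene_e0.png")[130:230,325:425]
cv2.imwrite("pics/e0.png",np.hstack([cv2.resize(t,(400,400)),cv2.resize(s,(400,400))]))
E
```

```text
[(81, [-0.2, -0.3, 1.3]), (82, [0.0, 0.9, 0.2]), (83, [-0.3, 0.4, 0.9]), (84, [-0.6, 0.3, 0.4]), (85, [0.5, 1.3, 0.6]), (86, [-0.0, 0.9, 1.0]), (87, [0.3, 0.1, 0.7]), (88, [1.6, 0.2, -0.4]), (89, [0.0, 0.7, 1.3]), (90, [0.3, 1.4, 0.8]), (91, [0.5, 0.4, 0.7]), (92, [0.8, 1.1, 1.5]), (93, [-0.1, 1.2, 1.4]), (94, [0.6, 0.9, 1.6]), (95, [0.3, 0.8, 0.1]), (96, [-0.9, 1.0, 1.1])]
t 46.88 p [528.  197.3 173. ] F [-1.48  0.55  0.69] M [-0.05  0.23 -0.  ] gap 0.9
t 49.27 p [400.7 150.1 299.8] F [-0.09 -0.62  0.04] M [-0.02  0.08 -0.  ] gap 0.5
```

View pics/e0.png

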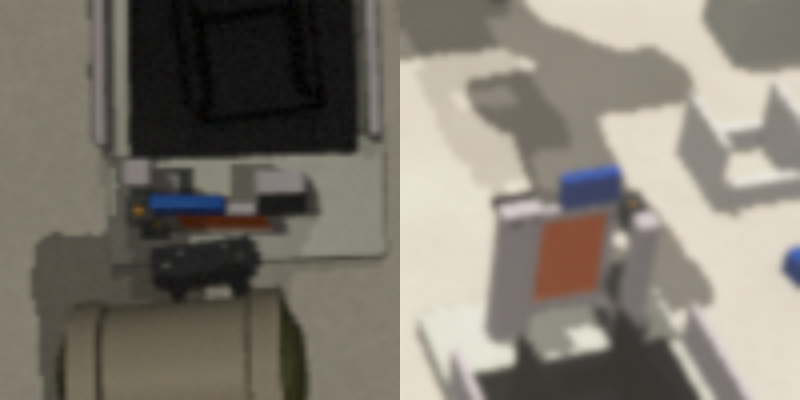

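```bash
cat > ang.py <<'E'
from h import *
import sys
from scipy.optimize import minimize
tag=sys.argv[1]
C=eyes.capture("top");cv2.imwrite(f"pics/top_{tag}.png",C["frame"][:,:,::-1])
im=C["frame"].astype(int);R,G,B=im[...,0],im[...,1],im[...,2]
x0,y0,x1,y1=235,185,290,225
m=((B-R>25)&(B-G>15))[y0:y1,x0:x1];S=8
print(m.sum())
def soft(deg,dx,dy):
    an=np.pi+.03+np.radians(deg);u=np.array([np.cos(an),np.sin(an)]);n=np.array([u[1],-u[0]])
    P=[[*(np.array([545.2+dx,250.1+dy])+a*u+b*n),z] for a in(14,70) for b in(-6,6) for z in(165,201)]
    q=proj(C,P);h=cv2.convexHull(((q+.5-[x0,y0])*S).astype(np.float32)).astype(np.int32)
    k=np.zeros(((y1-y0)*S,(x1-x0)*S),np.uint8);cv2.fillConvexPoly(k,h,255)
    return cv2.resize(k,(x1-x0,y1-y0),interpolation=cv2.INTER_AREA)/255.
f=lambda p:((soft(*p)-m)**2).sum()
r=minimize(lambda p:f((p[0],0,0)),[85],method="Nelder-Mead",options=dict(initial_simplex=[[80],[92]]));print("deg fixed axis",r.x,r.fun)
r=minimize(f,[85,0,0],method="Nelder-Mead",options=dict(initial_simplex=[[80,0,0],[92,0,0],[86,3,0],[86,0,3]]));print(r.x,r.fun)
k=(210,150,6);I=cv2.resize(C["frame"][150:240,210:320,::-1],None,fx=6,fy=6,interpolation=cv2.INTER_CUBIC)
for dg,col in((85.5,(0,0,255)),(91.5,(0,255,0))):
    an=np.pi+.03+np.radians(dg);u=np.array([np.cos(an),np.sin(an)]);n=np.array([u[1],-u[0]])
    P=[[*(np.array([545.2,250.1])+a*u+b*n),165] for a,b in((14,-4),(110,-4),(110,4),(14,4))]
    cv2.polylines(I,[((proj(C,P)-k[:2]+.5)*6).astype(np.int32)],True,col,1)
cv2.imwrite(f"pics/ang_{tag}.png",I)
E
python3 ang.py e1
```

```text
83
deg fixed axis [91.15625] 19.962183775470972
[85.39646026  3.83928313 -3.64600815] 12.130841983852363
```

View pics/ang_e1.png

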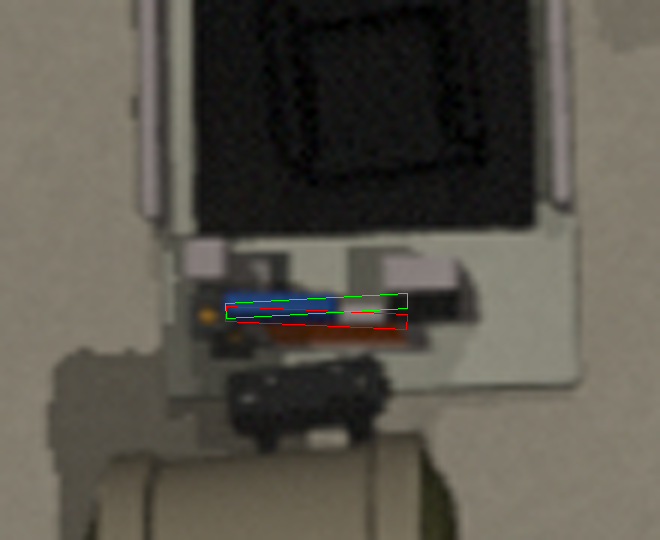

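The tab's lower edge lies between the 85.5° and 91.5° overlays, so the door isn't against the stop yet. I'll push further until I feel it.

```bash
python3 - <<'E'
from swing import *
p,o=pose(92,42,280);robot.movep(p,o)
p,o=pose(92,42);robot.servo_line(p,o,vel=120)
p,o=pose(92,27);robot.servo_line(p,o,vel=80)
robot.dwell(.1);f0=F();L=[]
hit=False
for d in np.arange(26,8,-1):
    p,o=pose(92,d);robot.servo_line(p,o,vel=25)
    f=F()-f0;L.append((int(d),np.round(f,1).tolist()))
    if f[0]<-2.2:
        robot.dwell(.05);f=F()-f0
        if f[0]<-1.8: print("stop",f);hit=True;break
print(L);st()
p,o=pose(92,42);robot.servo_line(p,vel=60)
p[2]=280;robot.servo_line(p,vel=120)
robot.servo_line([400,150,300],vel=200);st();snap("e2")
E
python3 ang.py e3
```

```text
stop [-5.24968451 -0.11734272  2.08204707]
[(26, [-0.9, 0.3, -1.0]), (25, [-0.9, 0.7, -1.1]), (24, [-0.4, 0.8, -0.6]), (23, [-0.6, 1.8, -1.1]), (22, [-1.1, 0.7, -1.7]), (21, [0.1, 1.0, -1.2]), (20, [-2.6, 0.7, -1.0]), (19, [-5.4, -0.7, 1.9])]
t 53.54 p [529.2 199.  173.1] F [-5.15 -0.96  3.05] M [-0.13  0.75 -0.09] gap 0.7
t 55.86 p [400.6 150.1 299.8] F [-0.21 -0.64 -0.42] M [-0.09  0.09 -0.03] gap 0.6
87
deg fixed axis [92.75] 18.22139177239523
[88.08873568  3.00145282 -3.55470856] 12.286766628219915
```

View pics/ang_e3.png

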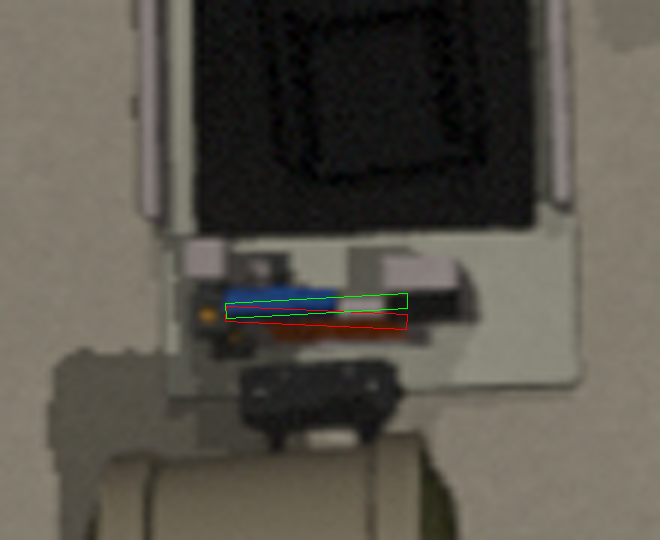

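Run:
```python
import cv2
s=cv2.imread("pics/scene_e2.png");cv2.imwrite("pics/e2.png",cv2.resize(s[150:270,320:440],None,fx=5,fy=5,interpolation=cv2.INTER_CUBIC))
cv2.imwrite("pics/e2f.png",s)
```

```text
(no output)
```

View pics/e2.png

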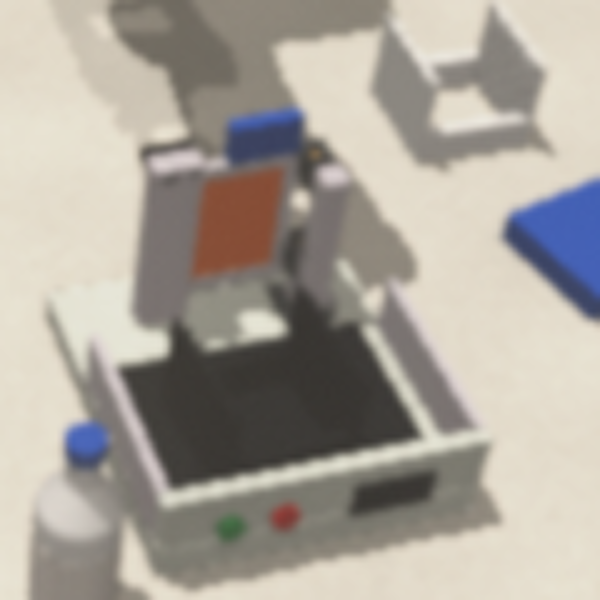

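View pics/e2f.png

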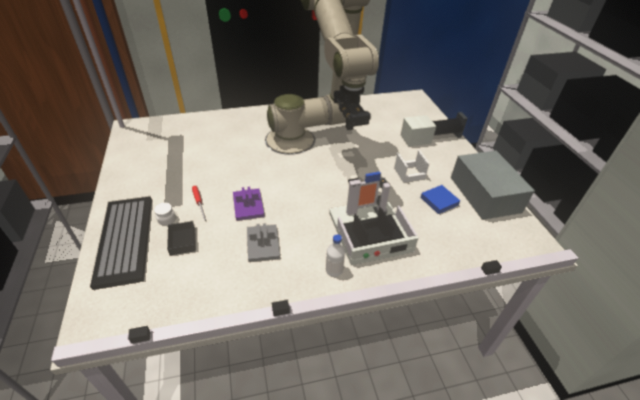

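The scene view shows the door upright and closed behind the stop post at about (368,195), with its corner under the lip. The arm is clear and the bystanders are where they were.

Run:
```python
from h import *
robot.hand_in();st()
```

```text
the job is handed in; nothing more can be done
the job is handed in; nothing more can be done
```

The door is hung on both pintles, swung shut under the keeper lip and released, and I handed the job in at about 56 s. No verdict was reported.

- **Finding the pintles:** I gripped the tab near the sockets, lifted the door out, and felt for the pintles from the front and from one side. Contact forces were about 5.5 N. They stood roughly 7 to 9 mm off the mark, mostly along bay y.
- **Hanging the door:** With the door standing open, I lowered it until it stopped at the expected height. The origin was at about bay z = 50 mm, with about 9 N at touch-down. I then let go, and the top view showed brass inside the socket holes.
- **Closing it:** I pushed the tab with closed fingers. The first swing never reached the stop, because my assumed finger offset was too large. A second push ended in firm contact of about 5 N.

**Last checks:**
- The pictures show the door upright and shut beside the stop post, the arm clear and nothing else visibly moved.
- My two image fits of the closing angle disagreed: 92.8° with the hinge axis fixed and 88.1° with it free. Both are inside the allowed range, and I relied on the felt contact.

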